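# Set the batch marker to 6 and stamp the tin

## Robot

A 6-joint arm with a two-finger parallel gripper is mounted at the origin on a cart in front of the work surface, level with it; the furniture and walls round the work are solid. World frame = base frame: x ahead of the robot, y to its left, z up, the work surface at z = 0. Lengths are in m, angles in rad, forces in N, time in s.
With the tool pointing down it reaches from about 0.325 to 0.9 m from the base axis. Payload 3.5 kg.
Tool frame: the origin (TCP) lies on the centre line of the jaws, within the pads' length; the fingertips stand 14 mm ahead of it and the grasp point (between the pads) lies 5 mm behind it; z points along the fingers, y is the line along which they close (so a half turn about z gives the same grasp; the last joint's range is limited). The gripper opens to 85 mm and grips with 20 to 120 N. Pads are 22 mm wide; open, the fingers measure 114 mm over their backs; the gripper's body (76 mm by 85 mm) begins 54 mm behind the grasp point. The pads swing forward as they close: fully open they stand 13 mm farther back than shut.
Start: joints at [-1.415, 0.276, -0.026, 1.268, 0, 1.467], TCP at [0.16, -0.604, 0.245] pointing down, gripper open.
Joint ranges: [-3.12, 3.12], [-0.85, 1.88], [-1.08, 1.24], [-1.95, 2.15], [-1.57, 1.53], [-3.14, 3.14]. Speed limits (rad/s): [2.57, 2.57, 3.14, 3.14, 3.14, 3.14].

## Interface

Orientations are given as a unit quaternion [x, y, z, w].
In Python, from rig import manip gives the robot as it stands.
- The arm moves only by the tool carry_out, never from a script. Its argument "rows" is a list of rows, each a list of 7 numbers: the shift along the tool's x, y, z in mm, then the turn, a rotation vector about the tool's x, y, z in degrees, then the closure, from 0 (fully open) to 1 (shut). A call has 1 to 10 rows; each row is the pose to reach, as a shift and turn from the pose commanded when the call began, along the tool's axes at that moment; what a row does not reach only later rows make up. A row lasts 1/8 s, in which the tool goes at most 62.5 mm and 10.7 degrees, less where a joint would pass 70% of its speed; a pose out of reach is approached as far as the arm can. A call with a gripper value outside its range is refused whole. The fingers move at their own pace and stop on an object; "force" is the grip in N (left out, the last holds). Time passes only in rows, so rows that repeat a pose let the fingers close. It gives the time, the measured TCP pose, the force, the opening and the grip force at its end, in the units of the state.
- manip.get_state(): the state, without advancing time (a new reading comes with each control period).
- manip.read_camera(name): name is "scene" or "top" or "wrist"; returns a dict with "img" (480x640x3 uint8, red, green, blue), "fx", "fy", "cx", "cy" (pixels), "k1" (the pictures are not rectified: a ray, as slopes to the right and down, at radius r is drawn at 1 + k1 r^2 times it, then the intrinsics apply), "extrinsics" (4x4, takes a point from world to camera coordinates); the wrist camera has in their place "hand_eye" (4x4, takes a point from camera to tool coordinates, whose origin is the TCP and whose axes are the flange's). Camera axes: x right, y up, looking along -z (the intrinsics and any distortion apply to the point x, -y, -z); pixel columns grow to the right and rows downward; lengths in m; the calibration is good to about 2 mm. A picture is of the moment at which its call begins: read the wrist's pose just before it. There is no depth.
- manip.sign_off(): hands the job in; it is judged then, once.
The state is a dict: "time_s": time; "joint_pos": joint angles; "joint_vel": joint speeds; "tau": joint torques, N m; "ee_pos": TCP position; "tcp_rot": TCP orientation; "contact_force": force on the tool from outside, world axes, zero at the start; "wrist_torque": the same for the moment, N m; "gripper_width": opening from 0.0 (shut) to 1.0 (fully open); "grip_force": force on a finger pad.
Only numpy, scipy, OpenCV 4.12 (cv2) and the standard library are available. Lean on these libraries where they do the work, as an engineer would, in place of code of your own. Each camera call takes 0.05 s, during which the arm holds its last target. There are 200 camera calls.

## Task

On the batch marker, roll the ribbed rubber wheel with light fingertip pressure until the number 6 stands centred in the little window, then press the red stamp knob well down (at least 9 mm) to mark the tin below it, and let it spring back. Feel for the wheel, whose height is not known exactly, and push on the marker with no more than 20 N; do not stamp while another number shows, leave the tin in its nest and the other things where they stand.

Things in the scene. Friction and masses are not known exactly. Their poses are not given: they have to be found in the camera images.
- marker: Batch marker, a fixed device 156 (x) x 270 (y) x 130 mm high, grey base plate 12 mm thick. Origin: centre of its underside; z up, its front faces its own -x (to the robot), +y is its left. Left: blue number counter with a rubber wheel, on a foot of unknown height. Right (own y = -70 mm): stamp with red knob over a nest of brass pins holding a tin.
- wheel_ref (a point): Nominal top of the black ribbed rubber wheel, above its axle (marker's own x=0, y=+87, z=120 mm). The real top lies up to 8 mm lower or higher than this, differently each time: feel for it. Wheel: radius 36, 36 wide, axle along the marker's y. Free all round except to its right: black hood, from 20 mm beside the wheel's middle, 4 mm higher than the wheel.
- window (a point): Nominal centre (same 8 mm doubt in height) of the number window, 30 wide x 24 mm, in the hood, facing forward and up at 45 degrees. About the wheel: its axle is springy; it yields straight down from 3 N at first touch, 1 mm for each 3 N more, hard stop after 6 mm (21 N). It is stiff to turn: a fingertip dragged along x over it must press with 4 to 7 N to take it along; pressed less, it slips.
- number_drum (a joint): Angle (rad) of the white number drum, one piece with the rubber wheel. Grows as the wheel's top is pushed along the marker's +x (away from the robot). Number n (0 to 9, black digits 15 mm high) stands centred in the window, between its red marks, at n x 0.628 rad; 6 is at 3.770. Stops just before 0 and after 9. It stays where it is left.
- stamp_top (a point): Centre of the flat top of the red stamp knob (32 mm wide, top 130 mm above the work surface), at the marker's own x=0, y=-70 mm. Pressed straight down.
- stamp_key (a joint): Travel of the stamp knob, m: 0 up, grows as pressed, hard stop at 0.013. It takes 3 N to start; its pad meets the tin at 0.006 (5 N); then 1.9 N more for each mm: 11 N at 0.009, 15 N at 0.011, 18 N at 0.013. It stamps from 0.009 on and springs back by itself.
- tin: Low round food tin, 86 mm wide, 40 mm high, standing in the nest under the stamp. Origin: centre of its underside.
- nest (a point): Centre of the nest, on the base plate's upper side.
- jam: Jam jar with yellow lid, bystander, 66 mm wide, 100 mm high. Origin: centre of its underside.
- tomato: Taller food tin, bystander, 76 mm wide, 58 mm high. Origin: centre of its underside.
- cup: Espresso cup, bystander, 62 x 92 x 51 mm. Origin: centre of its underside.
Mind the look-alikes: they are no part of the job. Leave any turquoise or yellow look-alike of the tin alone.

How it is judged:
By the outcome, as a careful person would: the job done as asked, in the order asked, and still so for the second after the job is handed in, with the robot touching nothing.
It also fails if it takes over 58 s, if anything falls off the work surface, if the arm or the gripper's body presses on something with over 40 N, if the wrist force passes 120 N, or if a joint passes its speed limit or range.

## Working session

There is one attempt and no reset: what is moved stays moved. The work goes in short steps, Python scripts to look and compute and a tool call to move; the robot and the scene stay as the last step left them, time stands still between calls to the robot, and variables do not carry over. Pictures are saved under pics/ and viewed, at most 10 in all, crops included, and the job is handed in when it is done.

Besides the shell and the picture viewer there is one more tool, called as name(argument=value, ...) on one line, values as JSON. carry_out: Moves the arm, as the interface text tells. Its arguments: {"type":"object","properties":{"rows":{"type":"array"},"force":{"type":"number"}},"required":["rows"]}

```bash
mkdir -p pics; cat > h.py <<'E'
import numpy as np, cv2
from rig import manip
from scipy.spatial.transform import Rotation as R
def cam(n,save=None):
    s=manip.get_state() if n=="wrist" else None
    c=manip.read_camera(n)
    if n=="wrist":
        T=np.eye(4); T[:3,:3]=R.from_quat(s["tcp_rot"]).as_matrix(); T[:3,3]=s["ee_pos"]
        c["c2w"]=T@np.array(c["hand_eye"])
    else: c["c2w"]=np.linalg.inv(np.array(c["extrinsics"]))
    if save: cv2.imwrite("pics/"+save,c["img"][:,:,::-1])
    return c
def ray(c,u,v):
    K=np.array([[c["fx"],0,c["cx"]],[0,c["fy"],c["cy"]],[0,0,1]])
    x,y=cv2.undistortPoints(np.array([[[u,v]]],float),K,np.array([c["k1"],0,0,0,0.]))[0,0] 
    d=c["c2w"][:3,:3]@np.array([x,-y,-1]); return c["c2w"][:3,3],d/np.linalg.norm(d)
def onz(c,u,v,z):
    o,d=ray(c,u,v); return o+d*(z-o[2])/d[2]
def proj(c,p):
    q=np.linalg.inv(c["c2w"])@np.append(p,1); x,y=q[0]/-q[2],-q[1]/-q[2]; f=1+c["k1"]*(x*x+y*y)
    return c["fx"]*x*f+c["cx"],c["fy"]*y*f+c["cy"]
E
python3 - <<'E'
from h import *
a=cam("scene"); b=cam("top")
cv2.imwrite("pics/a.png",a["img"][:,:,::-1]);cv2.imwrite("pics/b.png",b["img"][:,:,::-1])
for c in(a,b):
  hsv=cv2.cvtColor(c["img"],cv2.COLOR_RGB2HSV)
  m=((hsv[...,0]<8)|(hsv[...,0]>172))&(hsv[...,1]>150)&(hsv[...,2]>80)
  n,l,s,ce=cv2.connectedComponentsWithStats(m.astype(np.uint8))
  for i in range(1,n):
    if s[i,4]>40: print(s[i],ce[i],onz(c,*ce[i],.13).round(3))
  print(c["c2w"][:3,3],c["k1"])
print(manip.get_state())
E
```

```text
[410 198  19  11 142] [418.78169014 203.16197183] [ 0.436 -0.14   0.13 ]
[357 241  17  15 200] [365.005 247.64 ] [0.473 0.051 0.13 ]
[  9 268  51  28 273] [ 38.28937729 282.62271062] [0.962 0.45  0.13 ]
[ 18 321   9  16  59] [ 22.13559322 329.93220339] [0.886 0.535 0.13 ]
[ 160  323   42   44 1350] [181.2562963  344.47037037] [0.626 0.412 0.13 ]
[186 386  61  39 129] [214.88372093 405.0620155 ] [0.507 0.466 0.13 ]
[ 97 404 102  50 211] [146.28909953 420.03317536] [0.577 0.537 0.13 ]
[0.18424605 0.68318595 0.76707856] -0.06256983969425055
[ 52   0  29  21 479] [66.33611691  8.85177453] [1.124 0.617 0.13 ]
[156  96  12  18  85] [160.58823529 103.09411765] [0.88  0.372 0.13 ]
[169 104  10   9  43] [175.04651163 108.53488372] [0.866 0.337 0.13 ]
[191 115  12   9  42] [197.04761905 117.61904762] [0.844 0.284 0.13 ]
[159 150  15  11  58] [166.56896552 155.44827586] [0.753 0.353 0.13 ]
[152 175  32  92 800] [167.23375 194.14875] [0.662 0.349 0.13 ]
[  0 177  10   6  46] [  3.97826087 178.95652174] [0.701 0.743 0.13 ]
[ 99 176  45  41  84] [128.29761905 188.28571429] [0.676 0.441 0.13 ]
[ 58
[... 642 characters left out ...]
: 0.1, 'joint_pos': array([-1.41540310e+00,  2.77108224e-01, -2.77511767e-02,  1.26800585e+00,
       -2.12451253e-06,  1.46739996e+00]), 'joint_vel': array([ 0.00039775, -0.00188389,  0.00456904,  0.00067225, -0.00104005,
        0.00012802]), 'tau': array([-1.69542900e-04, -4.46707928e+01,  2.96129662e+01,  8.49962962e-03,
       -4.95057077e-05,  4.02397305e-06]), 'ee_pos': array([ 0.15982999, -0.60351227,  0.24423614]), 'tcp_rot': array([ 9.91639636e-01,  1.29033958e-01, -2.79532286e-05, -1.03408376e-03]), 'contact_force': array([-0.20319391,  0.69330743, -1.03980859]), 'wrist_torque': array([-0.00652036, -0.01950845, -0.02206288]), 'grip_force': 0.0, 'gripper_width': 0.9974148245734914}
```

View pics/a.png

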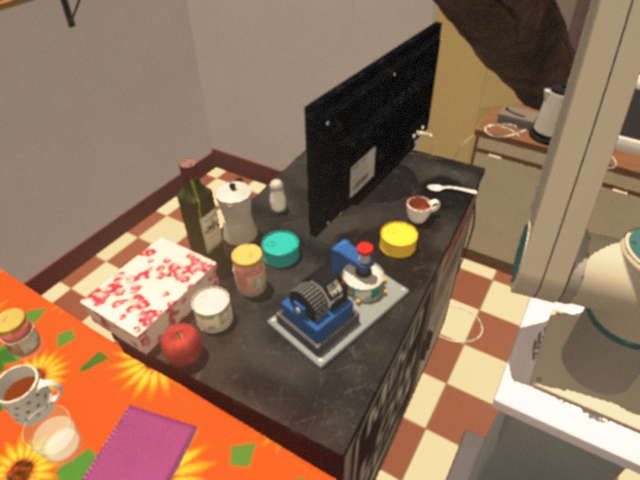

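View pics/b.png

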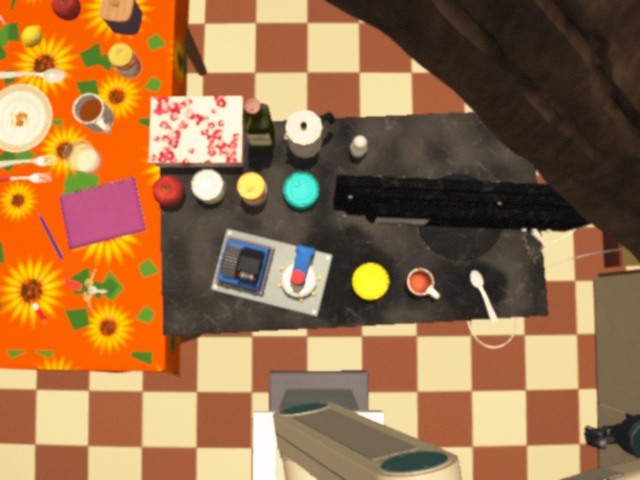

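Scene and top show one marker: plate corners in top at about (228,229), (332,252), (319,315) and (212,290), with the red knob at (297,277). The nested tin sits under the knob. The turquoise (301,190) and yellow (371,281) tins are look-alikes standing free. Next I fit the plate and confirm with a crop.

```bash
python3 - <<'E'
from h import *
b=cam("top"); a=cam("scene")
im=b["img"]; hsv=cv2.cvtColor(im,cv2.COLOR_RGB2HSV)
m=np.zeros((480,640),np.uint8); m[222:325,205:340]=1
m&=((hsv[...,2]>85)|((hsv[...,1]>120)&(hsv[...,2]>60))).astype(np.uint8)
m=cv2.morphologyEx(m,cv2.MORPH_OPEN,np.ones((3,3)))
cs,_=cv2.findContours(m,0,1); c=max(cs,key=cv2.contourArea)
P=np.array([onz(b,*p,.012)[:2] for p in c[:,0].astype(float)])
r=cv2.minAreaRect((P*1000).astype(np.float32)); print(r)
ctr=np.array(r[0])/1000; k=onz(b,297.5,277.3,.13)
th=r[2]; th=(th+45)%90-45
print("yaw",th)
t=np.radians(th); Rm=R.from_euler('z',t).as_matrix()
k2=ctr+Rm[:2,:2]@[0,-.07]; print(ctr,k2,k)
# triangulate knob
A=[];y=[]
for cc,u,v in((b,297.5,277.3),(a,365,247.6)):
  o,d=ray(cc,u,v);M=np.eye(3)-np.outer(d,d);A.append(M);y.append(M@o)
print("knob tri",np.linalg.lstsq(np.vstack(A),np.hstack(y),rcond=None)[0])
W=np.append(ctr,0)+Rm@[0,.087,.12];print("wheel",W)
outs=[]
for cc,(x0,y0,x1,y1) in((b,(205,222,340,322)),(a,(265,225,400,325))):
  i=cc["img"][y0:y1,x0:x1,::-1].copy(); i=cv2.resize(i,None,fx=4,fy=4,interpolation=2)
  for l in([0,.087,.12],[0,-.07,.13],[-.078,-.135,.012],[.078,-.135,.012],[-.078,.135,.012],[.078,.135,.012]):
    u,v=proj(cc,np.append(ctr,0)+Rm@np.array(l)); cv2.circle(i,(int((u-x0)*4),int((v-y0)*4)),3,(0,255,0),-1)
  outs.append(cv2.resize(i,(540,300) if 0 else (400,300)))
cv2.imwrite("pics/c.png",cv2.resize(np.hstack(outs),(800,300)))
E
```

```text
((506.5683288574219, 115.74376678466797), (292.01934814453125, 226.18972778320312), 83.50008392333984)
yaw -6.499916076660156
[0.50656833 0.11574377] [0.49864421 0.04619373] [0.4707323  0.04762559 0.13      ]
knob tri [0.47236561 0.04831637 0.12813654]
wheel [0.51641688 0.20218453 0.12      ]
```

View pics/c.png

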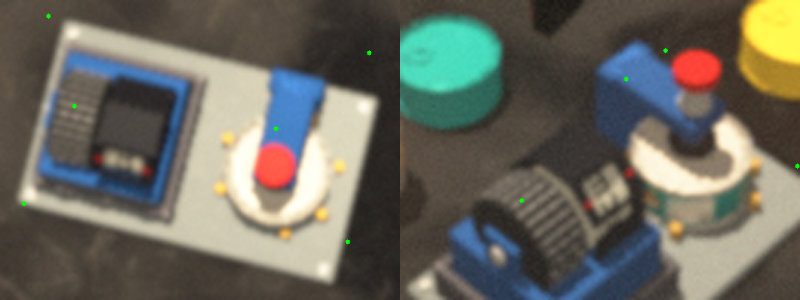

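Left crop shows the plate corners at crop pixels (68,20), (378,97), (333,284) and (17,203). The device is the blue counter with ribbed wheel plus the red knob over the nested tin. The mask leaked, so I'll use the corners.

```bash
python3 - <<'E'
from h import *
b=cam("top"); a=cam("scene")
C=[(68,20),(378,97),(333,284),(17,203)]
L=np.array([[.078,.135],[.078,-.135],[-.078,-.135],[-.078,.135]])
W=np.array([onz(b,205+x/2.963,222+y/3,.012)[:2] for x,y in C])
L=np.vstack([L,[0,-.07]]); W=np.vstack([W,[.4715,.048]])
lm,wm=L.mean(0),W.mean(0); H=(L-lm).T@(W-wm); t=np.arctan2(H[0,1]-H[1,0],H[0,0]+H[1,1])
Rm=R.from_euler('z',t).as_matrix(); ctr=wm-Rm[:2,:2]@lm
print("yaw",np.degrees(t),ctr,((W-ctr)@Rm[:2,:2]-L).round(4))
o=np.append(ctr,0)
for n,l in dict(wheel=[0,.087,.12],knob=[0,-.07,.13]).items():
  print(n,o+Rm@l,proj(b,o+Rm@l),proj(a,o+Rm@l))
s=manip.get_state();print(R.from_quat(s["tcp_rot"]).as_matrix().round(3))
c=cam("wrist");print(np.array(c["hand_eye"]).round(3))
E
```

```text
yaw -14.065754362377836 [0.48822723 0.11475025] [[-0.0002 -0.0023]
 [ 0.0008  0.0009]
 [-0.0003  0.0001]
 [-0.0003  0.0002]
 [-0.      0.0012]]
wheel [0.5093713  0.19914177 0.12      ] (np.float64(231.5218188972214), np.float64(260.5628650220119)) (np.float64(310.2032800903431), np.float64(292.22182951508336))
knob [0.47121476 0.04684903 0.13      ] (np.float64(297.8436943341249), np.float64(277.0865871476105)) (np.float64(366.72728441104994), np.float64(246.7932458253221))
[[ 0.967  0.256 -0.   ]
 [ 0.256 -0.967  0.001]
 [ 0.    -0.001 -1.   ]]
[[ 0.     0.959  0.285  0.073]
 [ 1.    -0.     0.001 -0.001]
 [ 0.001  0.285 -0.959 -0.129]
 [ 0.     0.     0.     1.   ]]
```

carry_out(rows=[[32, -42, -4, 0, 0, -9.5, 1], [64, -84, -8, 0, 0, -19, 1], [96, -126, -12, 0, 0, -28.5, 1], [128, -168, -16, 0, 0, -38, 1], [160, -210, -20, 0, 0, -47.5, 1], [192, -252, -24, 0, 0, -57, 1], [224, -294, -28, 0, 0, -66.5, 1], [256, -336, -32, 0, 0, -76, 1], [288, -378, -36, 0, 0, -85.5, 1], [320, -420, -40, 0, 0, -95, 1]], force=30)

```text
time_s: 1.6
ee_pos: [0.3622, -0.1147, 0.2858]
tcp_rot: [0.573, 0.82, 0.0, 0.001]
contact_force: [1.0, -0.2, 0.4]
gripper_width: -0.0
grip_force: 0.0
```

```bash
cat >> h.py <<'E'
YAW=np.radians(-14.066); CTR=np.array([.48823,.11475,0]); RM=R.from_euler('z',YAW).as_matrix()
def need(l):  # marker-frame TCP target (m) -> shift mm & rotvec deg in tool axes, tool -x along marker +x, pointing down
    s=manip.get_state(); T=R.from_quat(s["tcp_rot"]); g=R.from_euler('z',YAW+np.pi)*R.from_euler('x',np.pi)
    w=CTR+RM@np.array(l)
    print("t",s["time_s"],"marker pos mm",((RM.T@(s["ee_pos"]-CTR))*1000).round(1),"F",s["contact_force"].round(2),"q",s["joint_pos"].round(2))
    print("shift",(T.inv().apply(w-s["ee_pos"])*1000).round(1),"turn",np.degrees((T.inv()*g).as_rotvec()).round(2),"w",s["gripper_width"])
E
python3 -c "
from h import *
need([-.02,.06,.26])"
```

```text
t 1.6 marker pos mm [ -66.5 -253.2  285.8] F [ 1.03 -0.19  0.44] q [-0.48 -0.19 -0.43  1.33  0.    0.74]
shift [233.  214.4  25.7] turn [ 2.000e-02  8.000e-02 -5.582e+01] w -0.0004709847843305766
```

carry_out(rows=[[39, 36, 4, 0, 0, -9.3, 1], [78, 72, 8, 0, 0, -18.6, 1], [116, 107, 13, 0, 0, -27.9, 1], [155, 143, 17, 0, 0, -37.2, 1], [194, 179, 21, 0, 0, -46.5, 1], [233, 214, 26, 0, 0, -55.8, 1], [233, 214, 26, 0, 0, -55.8, 1], [233, 214, 26, 0, 0, -55.8, 1]])

```text
time_s: 2.6
ee_pos: [0.4836, 0.1752, 0.2592]
tcp_rot: [0.125, 0.992, -0.0, -0.0]
contact_force: [0.9, -0.6, -0.2]
gripper_width: 0.001
grip_force: 0.0
```

```bash
python3 -c "
from h import *
need([-.02,.06,.26])
c=cam('wrist','w1.png')
for n,l in dict(wheel=[0,.087,.12],knob=[0,-.07,.13],hoodedge=[0,.067,.124]).items(): print(n,proj(c,CTR+RM@np.array(l)))
"
```

```text
t 2.6 marker pos mm [-19.2  57.5 259.2] F [ 0.88 -0.59 -0.2 ] q [ 0.22  0.07 -0.24  1.26 -0.    0.47]
shift [ 0.8  2.5 -0.8] turn [-0.05 -0.04 -0.33] w 0.0009101824498908206
wheel (np.float64(349.52132578330406), np.float64(253.8299838338109))
knob (np.float64(105.51521191499296), np.float64(260.14354060450523))
hoodedge (np.float64(319.290527951163), np.float64(256.00699465345565))
```

View pics/w1.png

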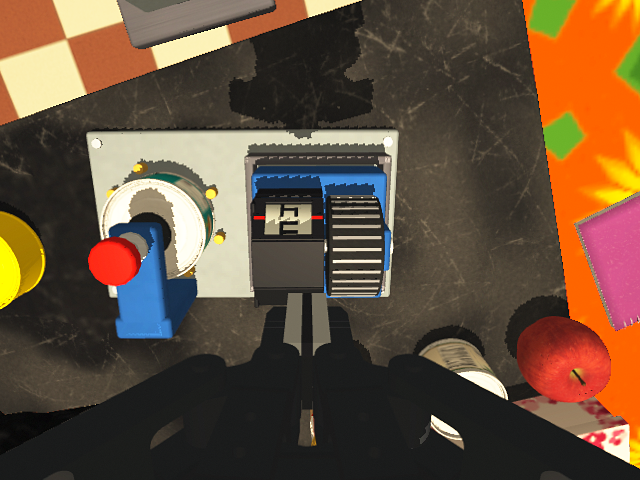

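```bash
python3 -c "
from h import *
c=cam('wrist')
s=manip.get_state();T=R.from_quat(s['tcp_rot'])
print('tip',[proj(c,s['ee_pos']+T.apply([0,y,z])) for y in(-.0145,0,.0145) for z in(.014,)])
for l in [[-.078,-.135,.012],[-.078,.135,.012]]: print(proj(c,CTR+RM@np.array(l)))
for u,v,z in((114,261,.13),(355,246,.12),(88,131,.012),(398,131,.012)): print((RM.T@(onz(c,u,v,z)-CTR)*1000).round(1))
i=c['img'][120:340,230:410,::-1][::-1,::-1]
cv2.imwrite('pics/w2.png',cv2.resize(i,None,fx=2.7,fy=2.7,interpolation=2))
"
```

```text
tip [(np.float64(262.8829835686242), np.float64(315.9851187519754)), (np.float64(302.44974671804766), np.float64(316.0133618549876)), (np.float64(342.01423794544814), np.float64(315.9972879908794))]
(np.float64(80.24469903959545), np.float64(127.97157672048766))
(np.float64(396.20396170523566), np.float64(124.94379717018296))
[  0.7 -65.1 130. ]
[ -5.2  90.  120. ]
[ -75.4 -128.6   12. ]
[-73.  136.8  12. ]
```

View pics/w2.png

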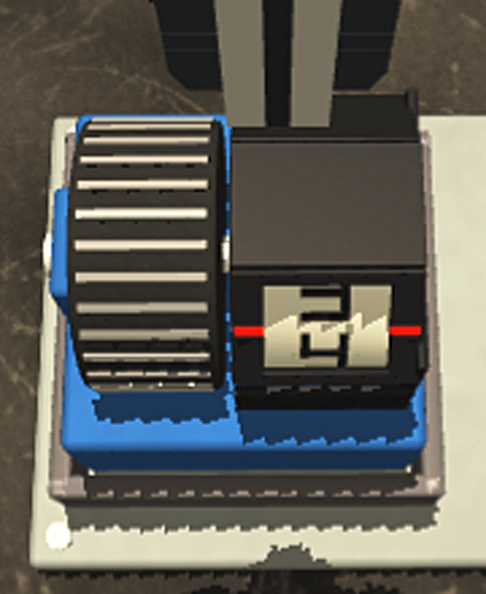

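The flipped crop shows the wheel at left and the window centre near (326,330), level with the red marks. The digit is unclear, so I'll enlarge it.

```bash
python3 -c "
from h import *
c=cam('wrist')
i=c['img'][192:246,248:328,::-1][::-1,::-1]
cv2.imwrite('pics/w3.png',cv2.resize(i,None,fx=7,fy=7,interpolation=2))
"
```

```text
(no output)
```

View pics/w3.png

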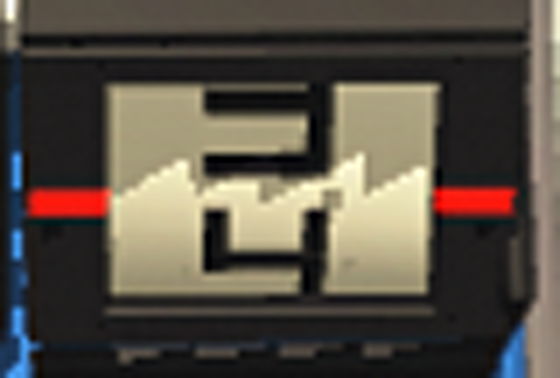

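The upper digit is a 3 (mid bar, lower right and bottom bar) and the lower one a 4, so the drum is at about 3.6. It needs about +1.5 rad, or 54 mm over the top along +x. I'm going above the wheel.

```bash
python3 -c "
from h import *
need([-.008,.091,.150])"
```

```text
t 2.75 marker pos mm [-18.9  56.7 259.6] F [ 0.52 -0.17 -0.38] q [ 0.22  0.07 -0.24  1.26 -0.    0.47]
shift [-10.6  34.3 109.6] turn [-0.01  0.01 -0.43] w -0.0007140015964232354
```

carry_out(rows=[[-4, 17, 20, 0, 0, -0.4, 1], [-11, 34, 50, 0, 0, -0.4, 1], [-11, 34, 80, 0, 0, -0.4, 1], [-11, 34, 100, 0, 0, -0.4, 1], [-11, 34, 109, 0, 0, -0.4, 1], [-11, 34, 109, 0, 0, -0.4, 1], [-11, 34, 109, 0, 0, -0.4, 1]])

```text
time_s: 3.62
ee_pos: [0.504, 0.2056, 0.1515]
tcp_rot: [0.122, 0.993, 0.0, 0.001]
contact_force: [-0.0, 0.5, 0.5]
gripper_width: 0.001
grip_force: 0.0
```

```bash
python3 -c "
from h import *
need([-.008,.091,.150])"
```

```text
t 3.625 marker pos mm [ -6.8  92.  151.5] F [-0.03  0.53  0.47] q [ 0.27  0.2  -0.33  1.04 -0.    0.51]
shift [ 1.2 -1.   1.5] turn [0.06 0.11 0.06] w 0.00052927405860057
```

carry_out(rows=[[0, 0, 4, 0, 0, 0, 1], [0, 0, 8, 0, 0, 0, 1], [0, 0, 11, 0, 0, 0, 1], [0, 0, 11, 0, 0, 0, 1]])

```text
time_s: 4.12
ee_pos: [0.5036, 0.206, 0.1402]
tcp_rot: [0.122, 0.993, 0.0, 0.0]
contact_force: [-1.9, 0.5, 7.5]
gripper_width: 0.0
grip_force: 3.3
```

carry_out(rows=[[0, 0, 2, 0, 0, 0, 1], [0, 0, 2, 0, 0, 0, 1]])

```text
time_s: 4.38
ee_pos: [0.5037, 0.2061, 0.139]
tcp_rot: [0.122, 0.993, 0.001, 0.001]
contact_force: [-3.8, 0.1, 9.9]
gripper_width: -0.005
grip_force: 5.0
```

carry_out(rows=[[0, 0, 2, 0, 0, 0, 1], [0, 0, 2, 0, 0, 0, 1]])

```text
time_s: 4.62
ee_pos: [0.5039, 0.2063, 0.1377]
tcp_rot: [0.121, 0.993, 0.001, 0.001]
contact_force: [-4.5, -0.1, 13.5]
gripper_width: -0.003
grip_force: 6.7
```

carry_out(rows=[[0, 0, -5.5, 0, 0, 0, 1], [0, 0, -5.5, 0, 0, 0, 1], [0, 0, -5.5, 0, 0, 0, 1]])

```text
time_s: 5.0
ee_pos: [0.5039, 0.2061, 0.1412]
tcp_rot: [0.122, 0.993, 0.0, 0.001]
contact_force: [0.8, 0.8, 3.8]
gripper_width: -0.005
grip_force: 2.2
```

```bash
python3 -c "
from h import *
need([-.008,.091,.150])
c=cam('wrist','w4.png')
i=c['img'][:,:,::-1][::-1,::-1]
cv2.imwrite('pics/w4.png',i)
"
```

```text
t 5.0 marker pos mm [ -7.   92.4 141.2] F [0.82 0.81 3.78] q [ 0.27  0.21 -0.34  1.02  0.    0.51]
shift [ 1.  -1.4 -8.8] turn [0.06 0.08 0.1 ] w -0.004880248771192165
```

View pics/w4.png

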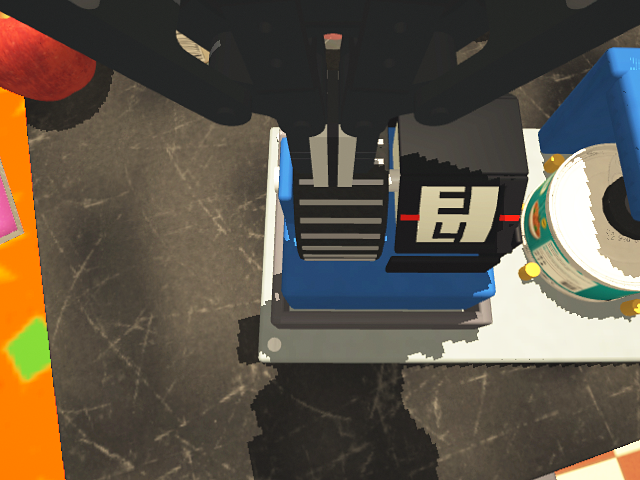

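The view shows the finger centred on the wheel (331 against 340), with the window visible at (455,215) showing 3 over 4. Dragging along +x (tool -x).

carry_out(rows=[[0, 0, 1, 0, 0, 0, 1], [-1, 0, 1, 0, 0, 0, 1], [-3, 0, 1, 0, 0, 0, 1], [-5, 0, 1, 0, 0, 0, 1], [-7, 0, 1, 0, 0, 0, 1]])

```text
time_s: 5.68
ee_pos: [0.5088, 0.2049, 0.14]
tcp_rot: [0.121, 0.993, 0.001, -0.001]
contact_force: [-2.3, 2.7, 6.8]
gripper_width: -0.001
grip_force: 4.0
```

```bash
cat >> h.py <<'E'
def win():
    c=cam("wrist"); g=cv2.cvtColor(c["img"],cv2.COLOR_RGB2GRAY)[::-1,::-1]
    hs=cv2.cvtColor(np.ascontiguousarray(c["img"][::-1,::-1]),cv2.COLOR_RGB2HSV)
    r=((hs[...,0]<6)|(hs[...,0]>174))&(hs[...,1]>200)&(hs[...,2]>120)
    r[:, :380]=0; r[:,540:]=0; r[:150]=0; r[280:]=0
    vs,us=np.nonzero(r); print("red rows",vs.min(),vs.max(),"cols",us.min(),us.max())
    rows=set(vs)
    for v in range(int(vs.mean())-38,int(vs.mean())+40,2): print(v,''.join(('r' if r[v,u] else '#' if g[v,u]<70 else '.') for u in range(us.min(),us.max()+1,2)))
E
python3 -c "
from h import *
need([-.008,.091,.150]);win()"
```

```text
t 5.675 marker pos mm [ -1.9  92.4 140. ] F [-2.29  2.69  6.8 ] q [ 0.26  0.22 -0.33  1.02  0.    0.51]
shift [ 6.1 -1.4 -9.9] turn [ 0.09 -0.17  0.14] w -0.0014639745632399833
red rows 227 232 cols 401 522
191 #############################################################
193 #############################################################
195 #############################################################
197 #############################################################
199 ###########..........###############..............###########
201 ###########......................###..............###########
203 ###########......................###..............###########
205 ###########......................###..............###########
207 ###########......................###..............###########
209 ###########......................###..............###########
211 ##########..........################.............############
213 ##########..........###############..............############
215 ##########..........###############..............############
217 ##########.....................
[... 980 characters left out ...]
.......###.............################.
249 #########...................###.............################.
251 ########....................##.............#################.
253 ########....................##............##################.
255 #############################################################
257 ############################################################.
259 ##########################################################...
261 #########################################################....
263 #########################################################....
265 ######################################################.......
267 ####################################################.........
```

carry_out(rows=[[-2, 0, -0.5, 0, 0, 0, 1], [-4, 0, -0.5, 0, 0, 0, 1], [-6, 0, -0.5, 0, 0, 0, 1], [-8, 0, -0.5, 0, 0, 0, 1], [-10, 0, -0.3, 0, 0, 0, 1]])

```text
time_s: 6.35
ee_pos: [0.5184, 0.2024, 0.1402]
tcp_rot: [0.121, 0.993, 0.001, -0.002]
contact_force: [-3.2, 2.7, 7.1]
gripper_width: -0.0
grip_force: 3.8
```

```bash
python3 -c "
from h import *
need([-.008,.091,.150]);win()"
```

```text
t 6.35 marker pos mm [  7.9  92.4 140.2] F [-3.15  2.65  7.09] q [ 0.25  0.24 -0.31  1.02  0.    0.5 ]
shift [16.  -1.3 -9.8] turn [ 0.08 -0.19  0.13] w -0.0004776835388092245
red rows 253 258 cols 402 525
217 ##############################################################
219 ##############################################################
221 ##############################################################
223 ##############################################################
225 ###########........................................###########
227 ###########........................................###########
229 ###########........................................###########
231 ###########..........###.........####.............############
233 ###########..........##..........###..............############
235 ###########.........###..........###..............############
237 ###########.........###..........###..............############
239 ###########.........###..........###..............############
241 ##########..........###..........###..............############
243 ##########.........
[... 1018 characters left out ...]
............#################.
275 #########.......###........................##################.
277 ########.......###############............###################.
279 #############################################################.
281 ##############################################################
283 ############################################################..
285 ##########################################################....
287 ##########################################################....
289 ##########################################################....
291 #####################.####..########################..........
293 ##########################..#######################...........
```

carry_out(rows=[[0, 0, -8, 0, 0, 0, 1], [9, 0, -10, 0, 0, 0, 1], [18, 0, -8, 0, 0, 0, 1], [18, 0, -3, 0, 0, 0, 1], [18, 0, -1, 0, 0, 0, 1], [18, 0, 0, 0, 0, 0, 1], [18, 0, 0, 0, 0, 0, 1]])

```text
time_s: 7.28
ee_pos: [0.5014, 0.206, 0.1403]
tcp_rot: [0.122, 0.993, 0.0, -0.001]
contact_force: [-4.0, -0.2, 5.1]
gripper_width: 0.002
grip_force: 3.1
```

carry_out(rows=[[-2, 0, 0, 0, 0, 0, 1], [-4, 0, 0, 0, 0, 0, 1], [-6, 0, 0, 0, 0, 0, 1], [-8, 0, -0.2, 0, 0, 0, 1], [-10, 0, -0.2, 0, 0, 0, 1], [-12, 0, -0.2, 0, 0, 0, 1], [-14, 0, -0.2, 0, 0, 0, 1], [-16, 0, -0.2, 0, 0, 0, 1], [-18, 0, 0, 0, 0, 0, 1], [-20, 0, 0, 0, 0, 0, 1]])

```text
time_s: 8.52
ee_pos: [0.521, 0.201, 0.1405]
tcp_rot: [0.122, 0.993, -0.0, -0.001]
contact_force: [-4.3, -0.1, 6.1]
gripper_width: -0.001
grip_force: 3.1
```

```bash
python3 -c "
from h import *
need([-.008,.091,.150]);win()"
```

```text
t 8.525 marker pos mm [ 10.8  91.7 140.5] F [-4.32 -0.05  6.07] q [ 0.25  0.24 -0.31  1.03  0.    0.5 ]
shift [18.8 -0.6 -9.4] turn [-0.02 -0.1   0.09] w -0.0008462444490342156
red rows 261 266 cols 401 523
225 ##############################################################
227 ##############################################################
229 ##############################################################
231 ##############################################################
233 ###########.......................................############
235 ###########........................................###########
237 ###########.......................................############
239 ###########.......................................############
241 ###########.........################..............############
243 ##########..........################..............############
245 ##########..........################..............############
247 ##########..........################..............############
249 ##########..........###...........................############
251 ##########........
[... 1019 characters left out ...]
............################..
283 ########.......###.........................##################.
285 ########.......##############............####################.
287 #############################################################.
289 ##############################################################
291 ############################################################..
293 ##########################################################....
295 ##########################################################....
297 #########################################################.....
299 ##################....####....######....###########...........
301 ##########################.########################...........
```

carry_out(rows=[[0, 0, -8, 0, 0, 0, 1], [9, 0, -10, 0, 0, 0, 1], [20, 0, -8, 0, 0, 0, 1], [20, 0, -3, 0, 0, 0, 1], [20, 0, -1, 0, 0, 0, 1], [20, 0, 0, 0, 0, 0, 1], [20, 0, 0, 0, 0, 0, 1]])

```text
time_s: 9.45
ee_pos: [0.5015, 0.2061, 0.1403]
tcp_rot: [0.122, 0.993, 0.0, -0.001]
contact_force: [-3.7, 0.9, 4.4]
gripper_width: -0.002
grip_force: 3.0
```

carry_out(rows=[[-2, 0, 0, 0, 0, 0, 1], [-4, 0, 0, 0, 0, 0, 1], [-6, 0, 0, 0, 0, 0, 1], [-8, 0, -0.2, 0, 0, 0, 1], [-10, 0, -0.2, 0, 0, 0, 1], [-12, 0, -0.2, 0, 0, 0, 1], [-14, 0, -0.2, 0, 0, 0, 1], [-16, 0, -0.2, 0, 0, 0, 1], [-17, 0, 0, 0, 0, 0, 1], [-17, 0, 0, 0, 0, 0, 1]])

```text
time_s: 10.7
ee_pos: [0.5183, 0.2019, 0.1406]
tcp_rot: [0.122, 0.993, 0.0, -0.001]
contact_force: [-3.4, -0.3, 5.1]
gripper_width: -0.001
grip_force: 3.1
```

```bash
python3 -c "
from h import *
need([-.008,.091,.150]);win()"
```

```text
t 10.7 marker pos mm [  8.   91.8 140.6] F [-3.38 -0.27  5.07] q [ 0.25  0.23 -0.31  1.02  0.    0.5 ]
shift [16.  -0.8 -9.4] turn [-0.01 -0.07  0.09] w -0.0006861993095564002
red rows 253 259 cols 401 522
217 #############################################################
219 #############################################################
221 #############################################################
223 #############################################################
225 ###########................##################################
227 ###########......................###...............##########
229 ###########.........################..............###########
231 ###########.........################..............###########
233 ###########.........################..............###########
235 ##########........................................###########
237 ##########........................................###########
239 ##########.......................................############
241 ##########.......................................############
243 ##########......................
[... 979 characters left out ...]
........##.............################.
275 ########...................................#################.
277 ########.......###############............##################.
279 #########......###############...........###################.
281 #############################################################
283 #######################....................##################
285 ##########################################################...
287 #########################################################....
289 #########################################################....
291 ####################################################.........
293 ##########################..#######################..........
```

6 is now nearly centred, but the oblique view leaves doubt. I'll lift and look straight along the window's normal.

carry_out(rows=[[0, 0, -10, 0, 0, 0, 1], [0, 0, -30, 0, 0, 0, 1], [16, -14, -40, 0, -9.5, 0, 1], [32, -28, -40, 0, -19, 0, 1], [48, -40, -40, 0, -28.5, 0, 1], [48, -40, -40, 0, -28.5, 0, 1], [48, -40, -40, 0, -28.5, 0, 1]])

```text
time_s: 11.62
ee_pos: [0.4636, 0.1751, 0.1813]
tcp_rot: [0.118, 0.962, -0.029, 0.245]
contact_force: [0.6, 0.6, 0.7]
gripper_width: 0.002
grip_force: 0.0
```

```bash
python3 -c "
from h import *
need([-.04,.05,.18])
c=cam('wrist')
i=c['img'][100:400,100:500,::-1][::-1,::-1]
cv2.imwrite('pics/w5.png',cv2.resize(i,None,fx=2,fy=2,interpolation=2))
"
```

```text
t 11.625 marker pos mm [-38.6  52.6 181.3] F [0.59 0.58 0.71] q [ 0.39 -0.13 -0.71  0.58 -0.29  0.57]
shift [ 1.9 -2.6  0.5] turn [ 0.11 28.58  0.08] w 0.00193494047316676
```

View pics/w5.png

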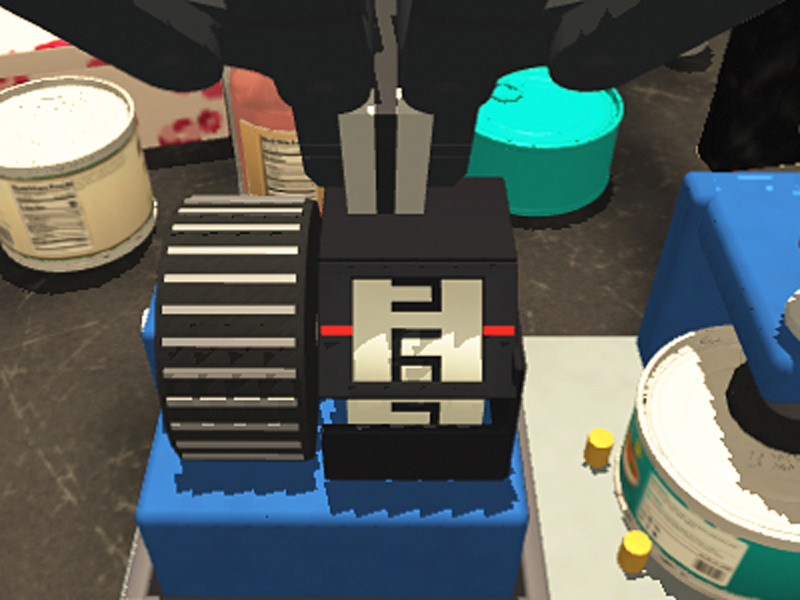

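Looking along the normal, the window centre and red marks are at row 330. The 6 runs from row 327 with its mid bar at 359, so the drum is only at about 5.65 (the oblique view misled by parallax). About 7.7 mm more rolling is needed.

carry_out(rows=[[-9, 13, 7, 0, 9.5, 0, 1], [-18, 26, 14, 0, 19, 0, 1], [-27.5, 39, 22, 0, 28.5, 0, 1], [-27.5, 39, 22, 0, 28.5, 0, 1], [-15.5, 39, 44, 0, 28.5, 0, 1], [-15.5, 39, 44, 0, 28.5, 0, 1]])

```text
time_s: 12.42
ee_pos: [0.5054, 0.2037, 0.1477]
tcp_rot: [0.122, 0.993, -0.001, -0.001]
contact_force: [0.5, 0.8, -0.4]
gripper_width: 0.001
grip_force: 0.0
```

```bash
python3 -c "
from h import *
need([-.004,.092,.1395])"
```

```text
t 12.425 marker pos mm [ -5.   90.4 147.7] F [ 0.53  0.82 -0.42] q [ 0.26  0.21 -0.33  1.04 -0.    0.51]
shift [-1.   1.6  8.2] turn [-0.08 -0.11  0.06] w 0.0011479220580076879
```

carry_out(rows=[[0, 1, 4, 0, 0, 0, 1], [0, 1, 7, 0, 0, 0, 1], [0, 1, 8.5, 0, 0, 0, 1], [0, 1, 8.5, 0, 0, 0, 1]])

```text
time_s: 12.92
ee_pos: [0.5062, 0.2054, 0.1414]
tcp_rot: [0.122, 0.993, 0.0, 0.001]
contact_force: [-1.7, 0.7, 4.5]
gripper_width: -0.0
grip_force: 2.0
```

carry_out(rows=[[0, 0, 0.6, 0, 0, 0, 1], [-2, 0, 0.6, 0, 0, 0, 1], [-4, 0, 0.6, 0, 0, 0, 1], [-6, 0, 0.6, 0, 0, 0, 1], [-8, 0, 0.6, 0, 0, 0, 1], [-8, 0, 0.6, 0, 0, 0, 1]])

```text
time_s: 13.68
ee_pos: [0.513, 0.2037, 0.1404]
tcp_rot: [0.121, 0.993, 0.001, -0.001]
contact_force: [-3.5, 1.9, 7.3]
gripper_width: -0.004
grip_force: 3.4
```

carry_out(rows=[[0, 0, -10, 0, 0, 0, 1], [0, 0, -30, 0, 0, 0, 1], [14, -14, -40, 0, -9.5, 0, 1], [28, -28, -40, 0, -19, 0, 1], [43, -42, -40, 0, -28.5, 0, 1], [43, -42, -40, 0, -28.5, 0, 1], [43, -42, -40, 0, -28.5, 0, 1]])

```text
time_s: 14.55
ee_pos: [0.462, 0.173, 0.1804]
tcp_rot: [0.118, 0.962, -0.03, 0.245]
contact_force: [0.8, 0.4, 1.1]
gripper_width: 0.002
grip_force: 0.0
```

```bash
python3 -c "
from h import *
need([-.04,.05,.18])
c=cam('wrist')
i=c['img'][100:400,100:500,::-1][::-1,::-1]
cv2.imwrite('pics/w6.png',cv2.resize(i[60:220,80:290],None,fx=3.5,fy=3.5,interpolation=2))
"
```

```text
t 14.55 marker pos mm [-39.6  50.1 180.4] F [0.77 0.44 1.11] q [ 0.39 -0.13 -0.71  0.58 -0.28  0.57]
shift [ 0.5 -0.1  0.1] turn [ 0.07 28.53  0.09] w 0.0017645043661506507
```

View pics/w6.png

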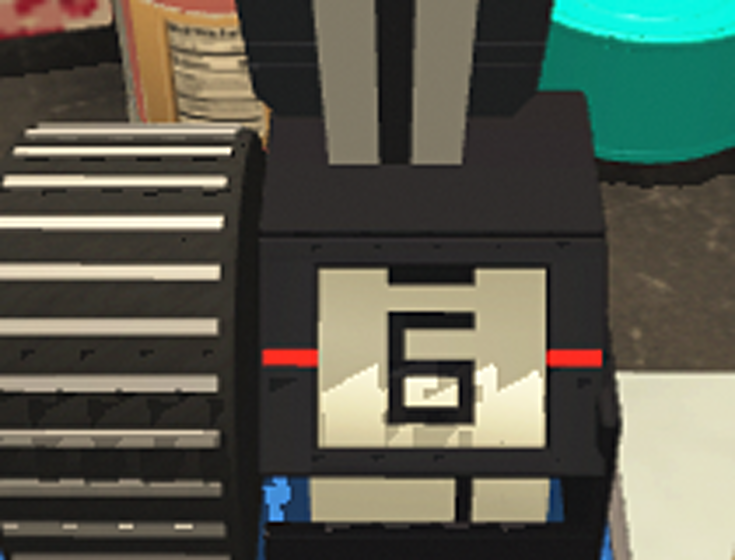

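It's a 6, spanning rows 312 to 423 (centre 367) against the marks at 357, so about 1.4 mm short. One more small roll of about 1.5 mm.

carry_out(rows=[[-9, 13, 7, 0, 9.5, 0, 1], [-18, 26, 14, 0, 19, 0, 1], [-29, 41, 22, 0, 28.5, 0, 1], [-29, 41, 22, 0, 28.5, 0, 1], [-16, 41, 44, 0, 28.5, 0, 1], [-16, 41, 44, 0, 28.5, 0, 1]])

```text
time_s: 15.35
ee_pos: [0.5051, 0.2036, 0.1475]
tcp_rot: [0.122, 0.993, -0.001, -0.001]
contact_force: [0.4, 0.1, -0.3]
gripper_width: -0.003
grip_force: 0.0
```

```bash
python3 -c "
from h import *
need([-.002,.092,.1395])"
```

```text
t 15.35 marker pos mm [ -5.3  90.3 147.5] F [ 0.37  0.14 -0.27] q [ 0.26  0.21 -0.33  1.03 -0.    0.51]
shift [-3.3  1.7  8. ] turn [-0.1  -0.14  0.06] w -0.002864301609113681
```

carry_out(rows=[[-3, 1, 4, 0, 0, 0, 1], [-3, 1, 7, 0, 0, 0, 1], [-3, 1, 8.5, 0, 0, 0, 1], [-3, 1, 8.8, 0, 0, 0, 1], [-3, 1, 8.8, 0, 0, 0, 1]])

```text
time_s: 15.98
ee_pos: [0.5094, 0.2047, 0.141]
tcp_rot: [0.122, 0.993, 0.0, 0.001]
contact_force: [-0.5, -0.4, 5.4]
gripper_width: -0.001
grip_force: 2.6
```

carry_out(rows=[[-1, 0, 0, 0, 0, 0, 1], [-2, 0, 0, 0, 0, 0, 1], [-3.3, 0, 0, 0, 0, 0, 1], [-3.3, 0, 0, 0, 0, 0, 1]])

```text
time_s: 16.48
ee_pos: [0.5111, 0.2042, 0.1406]
tcp_rot: [0.121, 0.993, 0.001, -0.001]
contact_force: [-3.4, 1.4, 6.2]
gripper_width: 0.005
grip_force: 3.2
```

carry_out(rows=[[0, 0, -10, 0, 0, 0, 1], [0, 0, -30, 0, 0, 0, 1], [14, -14, -40, 0, -9.5, 0, 1], [28, -28, -40, 0, -19, 0, 1], [41, -42, -40, 0, -28.5, 0, 1], [41, -42, -40, 0, -28.5, 0, 1], [41, -42, -40, 0, -28.5, 0, 1]])

```text
time_s: 17.35
ee_pos: [0.4626, 0.173, 0.1808]
tcp_rot: [0.118, 0.962, -0.029, 0.245]
contact_force: [0.9, -0.2, 1.1]
gripper_width: 0.003
grip_force: 0.0
```

```bash
python3 -c "
from h import *
need([-.04,.05,.18])
c=cam('wrist')
g=cv2.cvtColor(c['img'],cv2.COLOR_RGB2GRAY)[::-1,::-1][80:380,140:540][60:220,80:290]
r=c['img'][::-1,::-1][80:380,140:540][60:220,80:290].astype(int)
v,u=np.nonzero((r[...,0]>150)&(r[...,1]<70)&(r[...,2]<70)); print('red',v.mean(),u.min(),u.max())
for y in range(70,135): print(y,''.join('#' if q<70 else '.' for q in g[y,85:160:2]))
"
```

```text
t 17.35 marker pos mm [-39.   50.3 180.8] F [ 0.85 -0.23  1.12] q [ 0.38 -0.13 -0.71  0.58 -0.28  0.57]
shift [ 1.2 -0.3  0.2] turn [ 0.08 28.54  0.09] w 0.0032071816612209082
red 90.56603773584905 4 171
70 ######################################
71 ######################################
72 ######################################
73 ######################################
74 ######################################
75 ######################################
76 ######################################
77 ######################################
78 ####.........#############..........##
79 ###..........#############..........##
80 ###.................................##
81 ###.................................##
82 ###.................................##
83 ###.................................##
84 ###.................................##
85 ###.................................##
86 ###.................................##
87 ###.................................##
88 ###..........#############..........##
89 ###..........#############..........##
90 ###..........#############..........##
91 ###........
[... 1168 characters left out ...]
..........##
119 ###..........############...........##
120 ###.................................##
121 ###.................................##
122 ###.................................##
123 ###.................................##
124 ###.................................##
125 ###.................................##
126 ###.................................##
127 ###.................................##
128 ###..........#############..........##
129 #############################.......##
130 ######################################
131 ######################################
132 ######################################
133 ######################################
134 ######################################
```

The 6 is centred: digit rows 88 to 119.5, centre 103.6, with the red marks at 103. Now the stamp.

carry_out(rows=[[-14, -15, -2, 0, 9.5, 0, 1], [-30, -50, -4, 0, 19, 0, 1], [-48, -90, -7, 0, 28.5, 0, 1], [-48, -118, -7, 0, 28.5, 0, 1], [-48, -118, -7, 0, 28.5, 0, 1], [-36, -118, 16, 0, 28.5, 0, 1], [-23, -118, 39, 0, 28.5, 0, 1], [-23, -118, 39, 0, 28.5, 0, 1], [-23, -118, 39, 0, 28.5, 0, 1]])

```text
time_s: 18.52
ee_pos: [0.4725, 0.0492, 0.1578]
tcp_rot: [0.121, 0.993, 0.0, 0.001]
contact_force: [-0.1, -0.2, 0.4]
gripper_width: 0.002
grip_force: 0.0
```

```bash
python3 -c "
from h import *
need([0,-.0675,.144])
c=cam('wrist');i=c['img'][:,:,::-1][::-1,::-1];cv2.imwrite('pics/w7.png',i)
s=manip.get_state();print(proj(c,s['ee_pos']-[0,0,.014]))"
```

```text
t 18.525 marker pos mm [  0.6 -67.4 157.8] F [-0.07 -0.2   0.39] q [-0.03  0.08 -0.46  1.03  0.    0.21]
shift [ 0.7 -0.1 13.8] turn [0.04 0.11 0.13] w 0.0022143031302745394
(np.float64(302.9120405722554), np.float64(316.2970823004254))
```

View pics/w7.png

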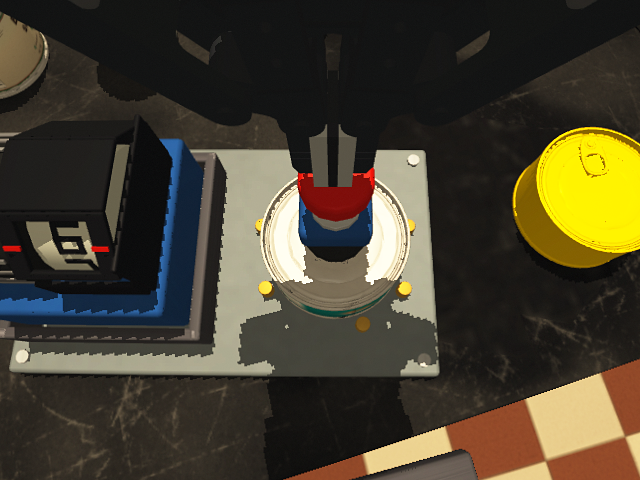

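The finger (332) is centred over the red knob (337). Pressing in steps.

carry_out(rows=[[0, 0, 6, 0, 0, 0, 1], [0, 0, 12, 0, 0, 0, 1], [0, 0, 15, 0, 0, 0, 1], [0, 0, 18, 0, 0, 0, 1], [0, 0, 18, 0, 0, 0, 1]])

```text
time_s: 19.2
ee_pos: [0.4714, 0.0488, 0.1389]
tcp_rot: [0.122, 0.993, 0.0, 0.0]
contact_force: [-1.2, 0.8, 4.3]
gripper_width: 0.002
grip_force: 2.2
```

carry_out(rows=[[0, 0, 1.5, 0, 0, 0, 1], [0, 0, 3, 0, 0, 0, 1], [0, 0, 4.5, 0, 0, 0, 1], [0, 0, 4.5, 0, 0, 0, 1]])

```text
time_s: 19.7
ee_pos: [0.4715, 0.0488, 0.1352]
tcp_rot: [0.122, 0.993, 0.0, 0.0]
contact_force: [-1.4, 0.3, 10.5]
gripper_width: -0.0
grip_force: 5.2
```

carry_out(rows=[[0, 0, 1.2, 0, 0, 0, 1], [0, 0, 2.4, 0, 0, 0, 1], [0, 0, 2.4, 0, 0, 0, 1]])

```text
time_s: 20.08
ee_pos: [0.4715, 0.0488, 0.1334]
tcp_rot: [0.122, 0.993, 0.0, 0.0]
contact_force: [-3.6, 0.1, 14.0]
gripper_width: -0.002
grip_force: 7.0
```

14 N and about 10.6 mm of travel, so it's stamped. Lifting off.

carry_out(rows=[[0, 0, -5, 0, 0, 0, 1], [0, 0, -12, 0, 0, 0, 1], [0, 0, -30, 0, 0, 0, 1], [0, 0, -70, 0, 0, 0, 1], [0, 0, -100, 0, 0, 0, 1], [0, 0, -100, 0, 0, 0, 1], [0, 0, -100, 0, 0, 0, 1]])

```text
time_s: 20.95
ee_pos: [0.4703, 0.0487, 0.2305]
tcp_rot: [0.122, 0.993, -0.0, -0.001]
contact_force: [-0.2, -0.0, -0.2]
gripper_width: 0.0
grip_force: 0.0
```

```bash
python3 -c "
from h import *
b=cam('top');c=cam('scene')
def red(c,x0,y0,x1,y1):
  h=cv2.cvtColor(c['img'],cv2.COLOR_RGB2HSV)[y0:y1,x0:x1];m=((h[...,0]<8)|(h[...,0]>172))&(h[...,1]>150)&(h[...,2]>80);v,u=np.nonzero(m);return u.mean()+x0,v.mean()+y0
print(red(c,345,230,385,262),'was 365,247.6'); need([0,-.07,.2])
manip.sign_off()"
```

```text
(np.float64(364.97989949748745), np.float64(247.6683417085427)) was 365,247.6
t 21.05 marker pos mm [ -1.8 -68.4 229.9] F [ 0.49 -0.75  0.74] q [-0.03  0.02 -0.36  1.19 -0.    0.21]
shift [-1.9 -1.5 29.9] turn [-0.04 -0.19  0.09] w -0.002416747498886597
the job is handed in; nothing more can be done
```

I rolled the wheel until 6 stood centred in the window, pressed the stamp knob about 10.6 mm at 14 N, let it spring back fully, and handed the job in at 21 s with the arm clear; the highest push I read on the marker was 13.5 N on the wheel and 14 N on the knob.

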